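# Show the hidden mark on the wooden nut to the bench camera with a tilting mirror

### The arm

A 7-joint arm with a two-finger parallel gripper is mounted at the origin on the work surface. World frame = base frame: x ahead of the robot, y to its left, z up, the work surface at z = 0. Lengths are in mm, angles in degrees, forces in N, time in s.
With the tool pointing down it reaches from about 400 to 925 mm from the base axis. Payload 5.6 kg.
Tool frame: the origin (TCP) lies on the centre line of the jaws, within the pads' length; the fingertips stand 8 mm ahead of it and the grasp point (between the pads) lies 11 mm behind it (nose_length is the distance from the TCP to the fingertips, in mm); z points along the fingers, x is the direction in which the jaws open and shut, and the axes are right-handed (so a half turn about z gives the same grasp; the last joint's range is limited). The gripper opens to 85 mm and grips with 20 to 120 N. Pads are 22 mm wide; open, the fingers measure 114 mm over their backs; the gripper's body (76 mm by 85 mm) begins 54 mm behind the grasp point. The pads swing forward as they close: fully open they stand 13 mm farther back than shut.
Start: joints at [74.427, 26.786, -0.665, 91.828, 0.344, 61.387, -3.226], TCP at [147.383, -633.077, 239.29] pointing down, gripper open.
Joint ranges: [-144.91, 144.91], [-17.63, 115.5], [-89.93, 88.59], [15.96, 139.68], [-74.01, 254.01], [8.47, 105.57], [-167.45, 167.45]. Speed limits (degrees/s): [147.25, 147.25, 180, 180, 180, 180, 180].

### API

Orientations are given as [roll, pitch, yaw] about the fixed x, y, z axes, in that order (R = Rz(yaw) Ry(pitch) Rx(roll)).
In Python, from cell import state, snapshot, job_done, nose_length gives the robot as it stands.
- The arm moves only by the tool servo_tool, never from a script. Its argument "deltas" is a list of rows, each an object of numbers: "tx", "ty", "tz": the shift along the tool's x, y, z in mm; "roll": the turn about the tool's z in rad; "hand": the opening, from 0 (shut) to 1 (fully open). In form: [{"tx": .., "ty": .., "tz": .., "roll": .., "hand": ..}, ...]. A call has 1 to 10 rows; each row is the pose to reach, as a shift and turn from the pose commanded when the call began, along the tool's axes at that moment; what a row does not reach only later rows make up. A row lasts 1/10 s, in which the tool goes at most 50 mm and 8.59 degrees, less where a joint would pass 70% of its speed; a pose out of reach is approached as far as the arm can. A call with a gripper value outside its range is refused whole. The fingers move at their own pace and stop on an object; "newtons" is the grip in N (left out, the last holds). Time passes only in rows, so rows that repeat a pose let the fingers close. It gives the time, the measured TCP pose, the force and the opening at its end, in the units of the state.
- state(): the state, without advancing time (a new reading comes with each control period).
- snapshot(name): name is "scene" or "top" or "wrist"; returns a dict with "img" (420x560x3 uint8, red, green, blue), "mtx" (3x3 intrinsics, pixels), "R" (3x3) and "t" (3): a world point X has camera coordinates R X + t; the wrist camera has in their place "T_tool_cam" (4x4, takes a point from camera to tool coordinates, whose origin is the TCP and whose axes are the tool frame's). Camera axes: x right, y down, z forward; pixel columns grow to the right and rows downward; lengths in mm; the calibration is good to about 2 mm. A picture is of the moment at which its call begins: read the wrist's pose just before it. There is no depth.
- job_done(): hands the job in, once; it reports no verdict.
The state is a dict: "time_s": time; "joint_pos": joint angles; "qvel": joint speeds; "tau": joint torques, N m; "eef_pos": TCP position; "orientation": TCP orientation; "force": force on the tool from outside, world axes, zero at the start; "torque": the same for the moment, N m; "finger_gap": opening from 0.0 (shut) to 1.0 (fully open).
Only numpy, scipy, OpenCV 4.12 (cv2) and the standard library are available. Lean on these libraries where they do the work, as an engineer would, in place of code of your own. Each camera call takes 0.05 s, during which the arm holds its last target. There are 200 camera calls.

### The job

A camera on a mast looks down into a small tilting mirror and should see the black mark on the wooden nut on the upright screw in the vise. Pick up the scraper by its handle, slide its blade under the edge of the mirror board that faces the robot while the board still lies flat, and lift that edge until the camera sees the mark in the middle of the mirror. Finish while holding it there with the scraper in the gripper, the gripper itself never touching the mirror board, and leave the hammer, glue bottle, tape roll and offcut where they are.

Things in the scene. Friction and masses are not known exactly. Their poses are not given: they have to be found in the camera images.
- jig: Fixed inspection jig: two low wooden posts carrying the tilting mirror, and a steel mast (16 mm thick, 410 mm tall, at x=+130, y=-150 mm) with the camera. Origin on the bench straight below the middle of the mirror's pivot line; z up; +x away from the edge to be lifted (roughly away from the robot), the pivot line is along y at 80 mm height. Posts at y=+/-78 mm, 86 mm tall, 18 mm wide.
- mirror_tilt (a joint): Tilt of the mirror board about the jig's y axis through the pivot, rad: 0 = flat (face up, where gravity returns it), grows as the edge nearest the robot is lifted and the face turns towards the jig's +x; limit 1.15. The hinge is free: about 0.4 N under the near edge lifts it and it falls back when let go.
- mirror: The plywood mirror board, 135 x 120 x 8 mm, glass 92 x 110 mm let in on top, centred on the pivot. Origin at the pivot, mid-thickness; its own x points from the near edge to the far edge, z out of the glass. It reaches 85 mm from the pivot to the near edge (x=-85 mm) and 50 mm beyond it (x=+50 mm), y=+/-60 mm; underside at z=-4 mm. Flat, its underside is 76 mm above the bench, with nothing but air underneath.
- sightline: Invisible: the camera's line of sight after it is reflected in the middle of the mirror, seen from the side. Origin at the pivot; its x axis points out along the reflected sight. In the jig's x-z plane it starts (tilt 0) 110 deg above the jig's +x axis and comes down by twice the mirror's tilt. The camera sees the mark mid-mirror when the mark lies on this x axis (its z here near 0); sideways (y) no adjustment is needed.
- lens (a point): Middle of the camera's lens (a 42 x 50 mm black box with a metal lens ring, hanging from the mast), 300 mm from the pivot line at 70 deg elevation above the jig's +x axis, at y=-50 mm, 362 mm above the bench; rigid with the jig.
- mark (a point): Middle of the black round mark, 22 mm across, on the face of the wooden nut (50 x 75 x 36 mm block on the upright wooden screw in the blue vise) that looks towards the mirror and the robot. It is at mid-height of the nut, which stays at whatever height it has on the screw. Screw 33 mm thick, 275 mm tall, beyond the mirror.
- scraper: The scraper, a stiff spatula lying on the bench. Wooden handle 100 x 24 mm, 28 mm tall; steel blade ahead of it, 60 mm long, 60 mm wide (30 mm wide over its first 15 mm), 3 mm thick, at mid-height of the handle. Origin under the middle of the handle; x towards the blade's end, z up. 85 to 145 g.
- scraper_grip (a point): Middle of the scraper's handle, 14 mm above its underside; axes as the scraper (x towards the blade's end). Good place to grip, fingers either side of the 24 mm width; the gripped scraper balances 10 to 20 mm ahead of it.
- scraper_tip (a point): Middle of the blade's front edge, top side: 110 mm ahead of the handle's middle and 1.5 mm above it.
- hammer: Bystander: hammer lying on the bench; leave alone.
- glue: Bystander: white glue bottle, 56 mm across, 150 mm tall, standing; origin under its middle; leave alone.
- tape: Bystander: roll of tape lying flat, 100 mm across, 25 mm tall; leave alone.
- offcut: Bystander: wooden offcut 110 x 45 x 30 mm; leave alone.
Mind the look-alikes: they are no part of the job. There is more than one size of the scraper; the one meant has the size given above.

How it is judged:
By the outcome, as a careful person would: the job done as asked, in the order asked, and still so for the second after the job is handed in, while the arm keeps its last pose, push and grip.
It also fails if it takes over 54 s, if anything falls off the work surface, if the arm or the gripper's body presses on something with over 40 N, if the wrist force passes 120 N, or if a joint passes its speed limit or range.

## Working session

There is one attempt and no reset: what is moved stays moved. The work goes in short steps, Python scripts to look and compute and a tool call to move; the robot and the scene stay as the last step left them, time stands still between calls to the robot, and variables do not carry over. Pictures are saved under pics/ and viewed, about 8 in all and at most 12, crops included, and the job is handed in when it is done.

Besides the shell and the picture viewer there is one more tool, called after "Call:" as name(argument=value, ...) on one line, values as JSON. servo_tool: Moves the arm, as the interface text tells. Its arguments: {"type":"object","properties":{"deltas":{"type":"array","items":{"type":"object","properties":{"tx":{"type":"number"},"ty":{"type":"number"},"tz":{"type":"number"},"roll":{"type":"number"},"hand":{"type":"number"}}}},"newtons":{"type":"number"}},"required":["deltas"]}

```bash
mkdir -p pics
cat > h.py <<'E'
import numpy as np,cv2,pickle
from cell import state,snapshot
from scipy.spatial.transform import Rotation as Ro
def ray(s,u,v):
    d=np.linalg.inv(s['mtx'])@[u,v,1.]
    return -s['R'].T@s['t'], s['R'].T@d
def onz(s,u,v,z):
    c,d=ray(s,u,v); return c+d*(z-c[2])/d[2]
def proj(s,X):
    p=s['mtx']@(s['R']@np.array(X,float)+s['t']); return p[:2]/p[2]
def shot(n,fn):
    st=state(); s=snapshot(n)
    if n=='wrist':
        T=np.eye(4);T[:3,:3]=Ro.from_euler('xyz',st['orientation'],degrees=True).as_matrix();T[:3,3]=st['eef_pos']
        M=np.linalg.inv(T@np.array(s['T_tool_cam']));s['R']=M[:3,:3];s['t']=M[:3,3]
    for k in('mtx','R','t'):s[k]=np.array(s[k])
    pickle.dump(s,open(f'{fn}.pkl','wb'));cv2.imwrite(f'pics/{fn}.png',s['img'][:,:,::-1]);return s
def load(fn): return pickle.load(open(f'{fn}.pkl','rb'))
E
python3 - <<'E'
from h import *
for n in('scene','top'):
    s=shot(n,n+'0'); print(n,-s['R'].T@s['t'],s['R'][2])
print(state())
E
```

```text
scene [1100.07752467  248.2914203  1138.08730759] [-0.55282409 -0.1690703  -0.81596615]
top [ 316.23364844   52.45871125 1466.3415317 ] [ 0.14096599 -0.00644088 -0.98999349]
{'time_s': 0.1, 'joint_pos': array([74.42746936, 26.83128378, -0.66387909, 91.87477419,  0.34431064,
       61.38522826, -3.22519494]), 'qvel': array([-0.00933518, -0.02936523,  0.01825537, -0.1552761 ,  0.01897819,
       -0.0828701 ,  0.07314785]), 'tau': array([ 5.81710901e-04, -5.33524060e+01,  2.15030828e-02, -2.51970631e+01,
        1.15374933e-02,  4.23869744e-03, -4.66747110e-06]), 'eef_pos': array([ 147.23912725, -632.61848661,  238.43611153]), 'orientation': array([ 1.79992627e+02,  8.90342861e-02, -7.68948919e+01]), 'force': array([0.01187162, 0.80778399, 0.38519995]), 'torque': array([ 3.52345781e-03, -7.09564698e-05,  2.45294070e-02]), 'finger_gap': 1.0003994303712818}
```

View pics/scene0.png

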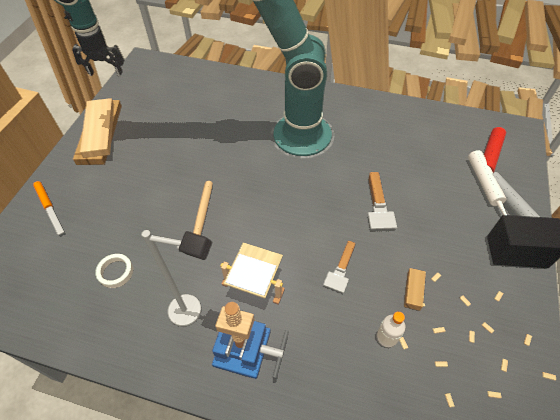

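View pics/top0.png

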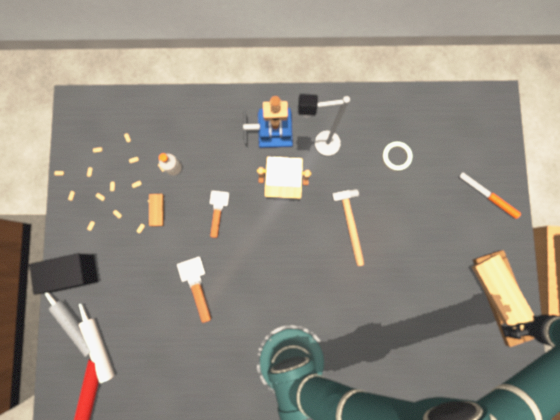

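Candidates for the scraper in the top view are one at (217,215) and a larger one at (194,290). The orange-handled tools at (490,195) and (95,350) are a knife and brushes or rollers. I'll crop both scrapers and the jig.

Run:
```python
from h import *
s=load('top0');i=s['img'][:,:,::-1]
a=cv2.resize(i[175:335,160:250],None,fx=3.7,fy=3.7,interpolation=cv2.INTER_CUBIC)
b=cv2.resize(i[80:220,235:365],None,fx=3.5,fy=3.5,interpolation=cv2.INTER_CUBIC)
c=np.zeros((600,800,3),np.uint8);c[:a.shape[0],:a.shape[1]]=a;c[:b.shape[0],340:340+b.shape[1]]=b
cv2.imwrite('pics/crop1.png',c)
for n,p in dict(smalltip=(219,192),smallend=(215,236),bigtip=(190,263),bigend=(206,321)).items(): print(n,onz(s,*p,15))
```

```text
smalltip [570.54896044 239.67975698  15.        ]
smallend [417.73550495 252.46962067  15.        ]
bigtip [327.15721317 336.62111923  15.        ]
bigend [134.95291746 280.37946055  15.        ]
```

View pics/crop1.png

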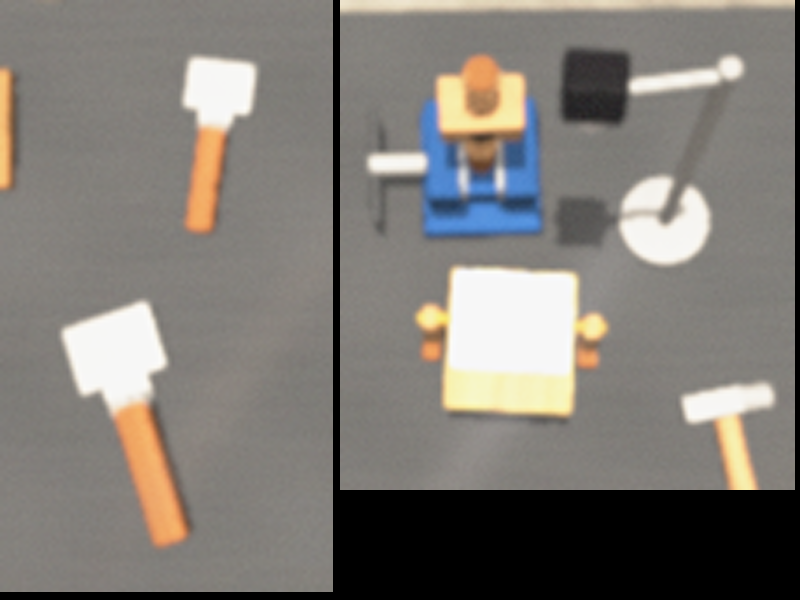

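The smaller one, at (217,215), measures about 155 mm long by 60 mm wide, so it is the one meant. The other is about 200 mm long. Next I'll enlarge the nut and jig in the scene view so I can triangulate.

Run:
```python
from h import *
s=load('top0');f=lambda x,y:((x)/3.7+160,(y)/3.7+175); g=lambda x,y:((x-340)/3.5+235,y/3.5+80)
tip=onz(s,*f(223,60),15);end=onz(s,*f(200,230),20);print('tip',tip,'end',end,np.linalg.norm(tip-end))
for p in[(450,268),(577,271),(445,412),(573,415)]:print('mir',onz(s,*g(*p),84))
for p in[(430,318),(594,326)]:print('post',onz(s,*g(*p),86))
print('mast',onz(s,*g(664,220),5),'masttop',onz(s,*g(730,68),410))
i=load('scene0')['img'][:,:,::-1]
c=cv2.resize(i[225:385,135:295],None,fx=3.75,fy=3.75,interpolation=cv2.INTER_CUBIC)
cv2.imwrite('pics/crop2.png',c);print(snapshot('wrist')['T_tool_cam'],snapshot('wrist')['mtx'])
from cell import nose_length;print(nose_length)
```

```text
tip [573.26177325 235.2803245   15.        ] end [413.46043215 254.97835319  20.        ] 161.08842587525626
mir [677.10567752  72.51272638  84.        ]
mir [672.72333919 -49.16746739  84.        ]
mir [537.43202833  78.6159425   84.        ]
mir [533.08294648 -42.31729918  84.        ]
post [627.91964896  92.00859695  86.        ]
post [618.2777206  -64.02862628  86.        ]
mast [ 745.37123694 -144.79031449    5.        ] masttop [ 743.07419592 -143.04371039  410.        ]
[[ 9.99999833e-01 -2.13395187e-04  5.36439807e-04  3.61008541e-01]
 [ 6.73308993e-05  9.65947399e-01  2.58738512e-01 -6.60498386e+01]
 [-5.73386189e-04 -2.58738433e-01  9.65947252e-01 -1.34997470e+02]
 [ 0.00000000e+00  0.00000000e+00  0.00000000e+00  1.00000000e+00]] [[295.85813862   0.         280.86032061]
 [  0.         295.85813862 207.87837358]
 [  0.           0.           1.        ]]
8.0
```

View pics/crop2.png

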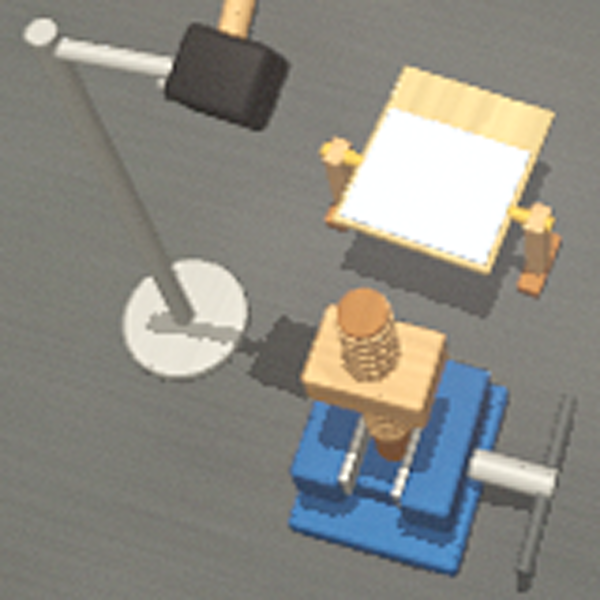

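Run:
```python
from h import *
from scipy.optimize import least_squares
T=load('top0');S=load('scene0')
g=lambda x,y:((x-340)/3.5+235,y/3.5+80); h=lambda x,y:(x/3.75+135,y/3.75+225)
obs=[(S,h(328,306),(-1,-1,1)),(S,h(446,336),(-1,1,1)),(S,h(303,376),(1,-1,1)),(S,h(430,409),(1,1,1)),(S,h(303,398),(1,-1,-1)),(S,h(424,430),(1,1,-1)),
(T,g(440,75),(1,1,1)),(T,g(522,75),(1,-1,1)),(T,g(438,139),(-1,1,-1)),(T,g(526,135),(-1,-1,-1))]
def loc(p,c):
    R=Ro.from_euler('z',p[3],degrees=True).as_matrix(); return np.array(p[:3])+R@(np.array(c)*[25,37.5,18])
res=lambda p:np.concatenate([proj(s,loc(p,c))-uv for s,uv,c in obs])
r=least_squares(res,[780,15,180,-3]);print(r.x,r.fun.reshape(-1,2).round(1).tolist())
print('screw top from T at 275',onz(T,*g(482,70),275),'S',onz(S,*h(366,305),275))
m=loc(r.x,(-1,0,0));print('mark',m)
yaw=-2.8;P=np.array([622.9,14,80]);J=Ro.from_euler('z',yaw,degrees=True).as_matrix().T@(m-P);print('jig',J)
phi=np.degrees(np.arctan2(J[2],J[0]));print(phi,'tilt',(110-phi)/2)
J0=Ro.from_euler('z',yaw,degrees=True).as_matrix()
for q in[(-85,-60,4),(-85,60,4),(50,-60,4),(50,60,4),(0,-78,6),(0,78,6)]:
    X=P+J0@np.array(q);a=proj(S,X);b=proj(T,X);print(q,((a-[135,225])*3.75).round(0),((b-[235,80])*3.5+[340,0]).round(0))
```

```text
[798.59918577  44.42245616 186.01902762   1.47610819] [[-0.3, -1.2], [-0.3, -1.2], [-1.0, 0.9], [-2.6, 0.6], [1.1, 0.5], [0.1, 0.2], [-1.5, 0.0], [-0.9, -0.8], [-0.1, 1.0], [-1.7, 1.3]]
screw top from T at 275 [798.17523901  41.10105914 275.        ] S [795.08950494  46.45579088 275.        ]
mark [773.60748193  43.7784537  186.01902762]
jig [149.07288729  37.10492812 106.01902762]
35.4200267359636 tilt 37.2899866320182
(-85, -60, 4) [399.  57.] [572. 413.]
(-85, 60, 4) [548. 102.] [446. 408.]
(50, -60, 4) [327. 212.] [576. 274.]
(50, 60, 4) [485. 263.] [451. 269.]
(0, -78, 6) [332. 144.] [594. 325.]
(0, 78, 6) [534. 207.] [430. 319.]
```

Call:
servo_tool(deltas=[{"ty":0,"tx":0,"hand":1.0}])

```text
schema error: expected keys tx, ty, tz, roll, hand
```

Call:
servo_tool(deltas=[{"tx":-27,"ty":-39,"tz":-6,"roll":-0.13,"hand":1},{"tx":-54,"ty":-78,"tz":-12,"roll":-0.26,"hand":1},{"tx":-81,"ty":-117,"tz":-18,"roll":-0.39,"hand":1},{"tx":-108,"ty":-156,"tz":-24,"roll":-0.52,"hand":1},{"tx":-135,"ty":-195,"tz":-30,"roll":-0.65,"hand":1},{"tx":-162,"ty":-234,"tz":-36,"roll":-0.78,"hand":1},{"tx":-189,"ty":-273,"tz":-42,"roll":-0.91,"hand":1},{"tx":-216,"ty":-312,"tz":-48,"roll":-1.04,"hand":1},{"tx":-243,"ty":-351,"tz":-54,"roll":-1.17,"hand":1},{"tx":-270,"ty":-390,"tz":-60,"roll":-1.3,"hand":1}])

```text
time_s: 1.2
eef_pos: [466.9, -280.2, 299.6]
orientation: [180.0, -0.0, -2.1]
force: [0.2, -1.3, 0.3]
finger_gap: 1.003
```

Call:
servo_tool(deltas=[{"tx":8,"ty":-45,"tz":0,"roll":-0.149,"hand":1},{"tx":15,"ty":-90,"tz":0,"roll":-0.298,"hand":1},{"tx":23,"ty":-136,"tz":0,"roll":-0.447,"hand":1},{"tx":30,"ty":-181,"tz":0,"roll":-0.596,"hand":1},{"tx":38,"ty":-226,"tz":0,"roll":-0.745,"hand":1},{"tx":46,"ty":-272,"tz":0,"roll":-0.894,"hand":1},{"tx":53,"ty":-317,"tz":0,"roll":-1.043,"hand":1},{"tx":61,"ty":-362,"tz":0,"roll":-1.192,"hand":1},{"tx":68,"ty":-408,"tz":0,"roll":-1.341,"hand":1},{"tx":76,"ty":-453,"tz":0,"roll":-1.49,"hand":1}])

```text
time_s: 2.2
eef_pos: [561.1, 169.3, 299.2]
orientation: [180.0, 0.0, 83.3]
force: [1.0, 0.1, 0.5]
finger_gap: 1.0
```

Call:
servo_tool(deltas=[{"tx":0,"ty":0,"tz":0,"roll":0,"hand":1},{"tx":0,"ty":0,"tz":0,"roll":0,"hand":1}])

```text
time_s: 2.4
eef_pos: [560.6, 168.7, 298.7]
orientation: [-179.9, 0.0, 83.1]
force: [-0.2, -0.2, -0.5]
finger_gap: 0.998
```

Run:
```python
from h import *
s=shot('wrist','w1');st=state();print(st['eef_pos'],st['orientation'],st['qvel'].round(1),st['joint_pos'].round(0))
print(proj(s,(774,44,186)),proj(s,(463,249,14)),[proj(s,p) for p in [(538,18,84),(623,14,84)]])
i=s['img'][:,:,::-1];cv2.imwrite('pics/w1.png',cv2.resize(i,(800,600),interpolation=cv2.INTER_CUBIC))
```

```text
[560.86847906 167.00904124 298.70802244] [-1.79950709e+02  6.19515387e-02  8.28975275e+01] [ 1.5 -0.7  1.   0.4 -0.  -0.   0. ] [ 18.  26. -50.  95.  21.  69.  46.]
[188.91753653 412.59821821] [331.99993474  96.24306622] [array([153.63749421, 181.10949024]), array([166.01949186, 247.2893502 ])]
```

View pics/w1.png

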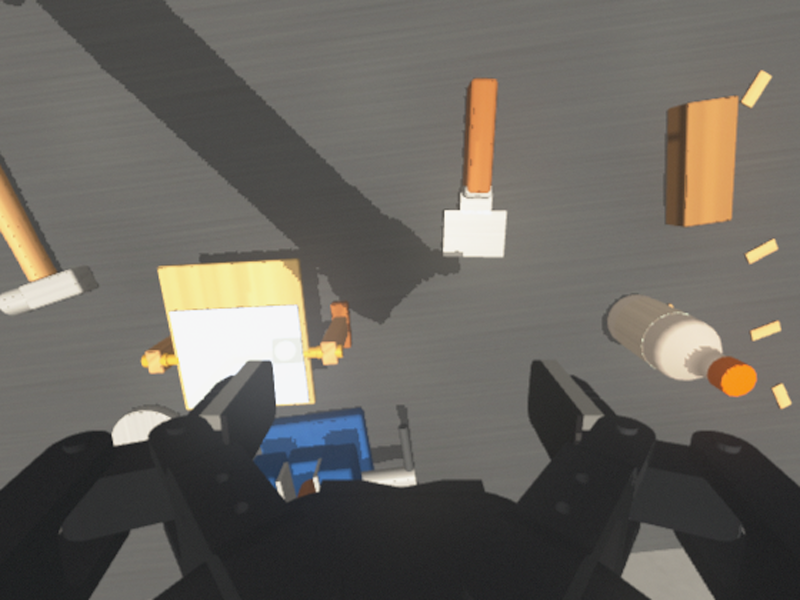

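Call:
servo_tool(deltas=[{"tx":12,"ty":42,"tz":0,"roll":0,"hand":1},{"tx":24,"ty":84,"tz":0,"roll":0,"hand":1},{"tx":36,"ty":126,"tz":0,"roll":0,"hand":1},{"tx":36,"ty":126,"tz":0,"roll":0,"hand":1},{"tx":36,"ty":126,"tz":0,"roll":0,"hand":1}])

```text
time_s: 2.95
eef_pos: [690.8, 185.9, 298.0]
orientation: [-179.9, 0.1, 82.8]
force: [-0.7, -0.3, 0.1]
finger_gap: 1.004
```

Run:
```python
from h import *
w=load('w1');k=560/800
for n,p,z in[('tipL',(444,256),15.5),('tipR',(504,258),15.5),('endL',(470,80),28),('endR',(496,80),28),('hfL',(463,191),28),('hfR',(493,192),28),('mNL',(159,266),84),('mNR',(300,259),84),('mFR',(314,402),84),('post-',(158,360),86),('post+',(330,352),86)]:
    print(n,onz(w,p[0]*k,p[1]*k,z).round(1))
s=shot('wrist','w2');st=state();print(st['eef_pos'],st['orientation']);print(proj(s,(774,44,186))/k)
cv2.imwrite('pics/w2.png',cv2.resize(s['img'][:,:,::-1],(800,600),interpolation=cv2.INTER_CUBIC))
```

```text
tipL [570.5 210.2  15.5]
tipR [579.8 269.5  15.5]
endL [416.5 246.5  28. ]
endR [419.3 269.   28. ]
hfL [509.6 232.5  28. ]
hfR [513.9 260.2  28. ]
mNL [537.9 -33.9  84. ]
mNR [546.4  84.8  84. ]
mFR [678.5  73.4  84. ]
post- [620.1 -56.2  86. ]
post+ [631.   96.5  86. ]
[690.04484128 186.50448088 298.83350997] [-1.79939368e+02  5.87739433e-02  8.28496109e+01]
[205.96088451 440.61664171]
```

View pics/w2.png

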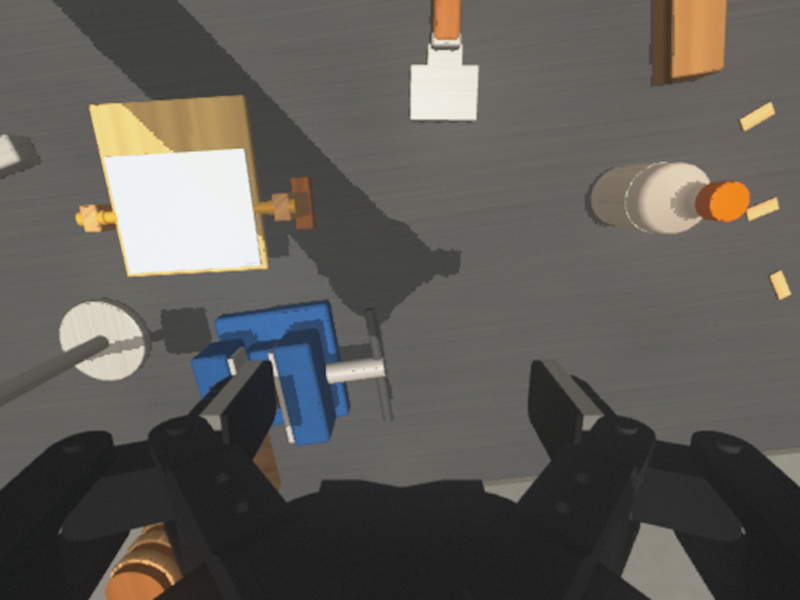

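Call:
servo_tool(deltas=[{"tx":13,"ty":33,"tz":0,"roll":0,"hand":1},{"tx":13,"ty":33,"tz":0,"roll":0,"hand":1},{"tx":13,"ty":33,"tz":0,"roll":0,"hand":1}])

```text
time_s: 3.3
eef_pos: [724.1, 196.3, 299.7]
orientation: [-180.0, 0.0, 82.9]
force: [-0.1, -0.7, 0.6]
finger_gap: 1.002
```

Run:
```python
from h import *
w=load('w2');k=560/800
for n,p,z in[('mNL',(91,105),84),('mNR',(245,96),84),('mFL',(127,276),84),('mFR',(267,268),84),('post-',(92,217),86),('post+',(282,207),86),('screw',(138,583),275)]:
    print(n,onz(w,p[0]*k,p[1]*k,z).round(1))
s=shot('wrist','w3');st=state();print(st['eef_pos'],st['orientation']);print(proj(s,(774,44,186)))
cv2.imwrite('pics/w3.png',cv2.resize(s['img'][50:350,0:280,::-1],None,fx=2,fy=2,interpolation=cv2.INTER_CUBIC))
```

```text
mNL [538.9 -34.1  84. ]
mNR [547.5  84.   84. ]
mFL [671.8 -45.6  84. ]
mFR [679.9  73.1  84. ]
post- [620.6 -58.2  86. ]
post+ [632.2  96.1  86. ]
screw [791.9  47.5 275. ]
[723.858327   196.45020798 300.00637185] [1.79985131e+02 2.64979951e-02 8.29593799e+01]
[124.99587832 276.67249348]
```

View pics/w3.png

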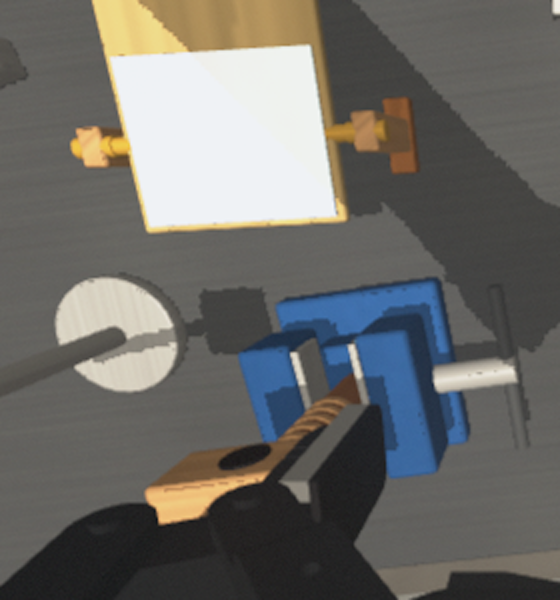

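Call:
servo_tool(deltas=[{"tx":3,"ty":-40,"tz":0,"roll":0,"hand":1},{"tx":7,"ty":-80,"tz":0,"roll":0,"hand":1},{"tx":11,"ty":-120,"tz":15,"roll":0,"hand":1},{"tx":15,"ty":-160,"tz":40,"roll":0,"hand":1},{"tx":18,"ty":-200,"tz":65,"roll":0,"hand":1},{"tx":22,"ty":-235,"tz":95,"roll":0,"hand":1},{"tx":24,"ty":-263,"tz":130,"roll":0,"hand":1},{"tx":24,"ty":-263,"tz":170,"roll":0,"hand":1},{"tx":24,"ty":-263,"tz":200,"roll":0,"hand":1},{"tx":24,"ty":-263,"tz":200,"roll":0,"hand":1}])

```text
time_s: 4.35
eef_pos: [463.8, 250.6, 96.9]
orientation: [-179.7, 0.3, 83.0]
force: [-0.5, -0.2, 0.2]
finger_gap: 0.997
```

Run:
```python
from h import *
w=load('w3');print('markray',onz(w,123,278.5,186),onz(w,123,278.5,183))
s=shot('wrist','w4');st=state();print(st['eef_pos'],st['orientation']);print(proj(s,(465.5,252.7,28)),proj(s,(575,239.5,15.5)))
cv2.imwrite('pics/w4.png',s['img'][:,:,::-1])
```

```text
markray [775.60338004  41.67186274 186.        ] [776.9965921   39.71091304 183.        ]
[465.28546089 251.93448828  98.97864551] [-1.79890757e+02  1.15276542e-01  8.29797314e+01]
[284.77860756 223.4050999 ] [284.56854607 341.43876158]
```

View pics/w4.png

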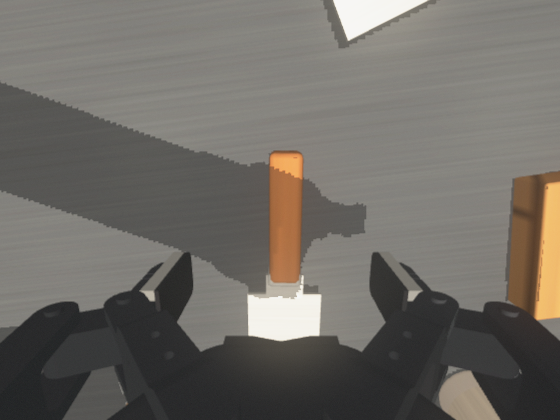

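Call:
servo_tool(deltas=[{"tx":1,"ty":-2,"tz":25,"roll":0,"hand":1},{"tx":1,"ty":-2,"tz":50,"roll":0,"hand":1},{"tx":1,"ty":-2,"tz":70,"roll":0,"hand":1},{"tx":1,"ty":-2,"tz":82,"roll":0,"hand":1},{"tx":1,"ty":-2,"tz":87,"roll":0,"hand":1},{"tx":1,"ty":-2,"tz":87,"roll":0,"hand":1},{"tx":1,"ty":-2,"tz":87,"roll":0,"hand":1}])

```text
time_s: 5.1
eef_pos: [465.6, 254.6, 13.4]
orientation: [179.9, -0.1, 83.0]
force: [-0.8, -1.0, -0.3]
finger_gap: 1.005
```

Call:
servo_tool(deltas=[{"tx":0,"ty":0,"tz":0,"roll":0,"hand":0.6},{"tx":0,"ty":0,"tz":0,"roll":0,"hand":0.3},{"tx":0,"ty":0,"tz":0,"roll":0,"hand":0.1},{"tx":0,"ty":0,"tz":0,"roll":0,"hand":0},{"tx":0,"ty":0,"tz":0,"roll":0,"hand":0},{"tx":0,"ty":0,"tz":0,"roll":0,"hand":0},{"tx":0,"ty":0,"tz":0,"roll":0,"hand":0},{"tx":0,"ty":0,"tz":0,"roll":0,"hand":0}], newtons=70)

```text
time_s: 5.9
eef_pos: [465.1, 254.4, 12.6]
orientation: [180.0, -0.0, 83.0]
force: [-0.5, -0.6, 5.2]
finger_gap: 0.262
```

Run:
```python
from h import *
for _ in range(3):
    st=state();print(st['eef_pos'],st['orientation'],st['force'],st['finger_gap'])
```

```text
[465.10271565 254.40433396  12.61907813] [ 1.79968131e+02 -1.81182684e-02  8.29625863e+01] [-0.516537   -0.58567705  5.15976674] 0.2620372497636548
[465.10271565 254.40433396  12.61907813] [ 1.79968131e+02 -1.81182684e-02  8.29625863e+01] [-0.516537   -0.58567705  5.15976674] 0.2620372497636548
[465.10271565 254.40433396  12.61907813] [ 1.79968131e+02 -1.81182684e-02  8.29625863e+01] [-0.516537   -0.58567705  5.15976674] 0.2620372497636548
```

Call:
servo_tool(deltas=[{"tx":0,"ty":0,"tz":-10,"roll":0,"hand":0},{"tx":0,"ty":0,"tz":-30,"roll":0,"hand":0},{"tx":0,"ty":0,"tz":-60,"roll":0,"hand":0},{"tx":-20,"ty":-4,"tz":-90,"roll":-0.01,"hand":0},{"tx":-55,"ty":-10,"tz":-110,"roll":-0.02,"hand":0},{"tx":-95,"ty":-16,"tz":-110,"roll":-0.03,"hand":0},{"tx":-135,"ty":-22,"tz":-110,"roll":-0.04,"hand":0},{"tx":-175,"ty":-26,"tz":-110,"roll":-0.045,"hand":0},{"tx":-208,"ty":-26,"tz":-110,"roll":-0.045,"hand":0},{"tx":-225,"ty":-26,"tz":-110,"roll":-0.045,"hand":0}])

```text
time_s: 6.9
eef_pos: [410.3, 30.9, 122.2]
orientation: [-179.9, 0.1, 85.4]
force: [0.3, 0.2, -0.5]
finger_gap: 0.266
```

Call:
servo_tool(deltas=[{"tx":0,"ty":0,"tz":0,"roll":0,"hand":0},{"tx":0,"ty":0,"tz":0,"roll":0,"hand":0},{"tx":0,"ty":0,"tz":0,"roll":0,"hand":0}])

```text
time_s: 7.2
eef_pos: [411.7, 35.2, 122.5]
orientation: [180.0, -0.0, 85.6]
force: [-0.1, -0.3, -1.1]
finger_gap: 0.267
```

Run:
```python
from h import *
st=state();p=st['eef_pos'];print(p,st['orientation'],st['force'],st['torque'],st['finger_gap'])
s=shot('scene','s2');w=shot('wrist','w5');t=shot('top','t2')
P=np.array([626,18,80.]);R=Ro.from_euler('z',-4.4,degrees=True).as_matrix()
tip=p+R@np.array([110,0,3.]);print(tip,'jig',R.T@(tip-P))
for c in [(0,30,0),(0,-30,0)]: print('tipcorner scene',proj(s,tip+R@np.array(c,float)),'top',proj(t,tip+R@np.array(c,float)))
c=np.zeros((600,800,3),np.uint8)
a=cv2.resize(s['img'][200:320,210:310,::-1],None,fx=4,fy=4,interpolation=cv2.INTER_CUBIC);c[:480,:400]=a
b=cv2.resize(t['img'][140:260,245:345,::-1],None,fx=4,fy=4,interpolation=cv2.INTER_CUBIC);c[:480,400:]=b
cv2.imwrite('pics/c5.png',c)
```

```text
[411.67665705  35.19027904 122.49108881] [ 1.79974283e+02 -3.58438738e-02  8.56339657e+01] [-0.10431768 -0.34687476 -1.08597089] [0.01262605 0.00370542 0.01041795] 0.26735610919649494
[521.35245979  26.75118595 125.49108881] jig [-105.01050046    0.69693645   45.49108881]
tipcorner scene [275.39579985 237.54835464] top [271.62321383 199.83329003]
tipcorner scene [255.15208695 231.05949366] top [290.30041816 201.02651621]
```

View pics/c5.png

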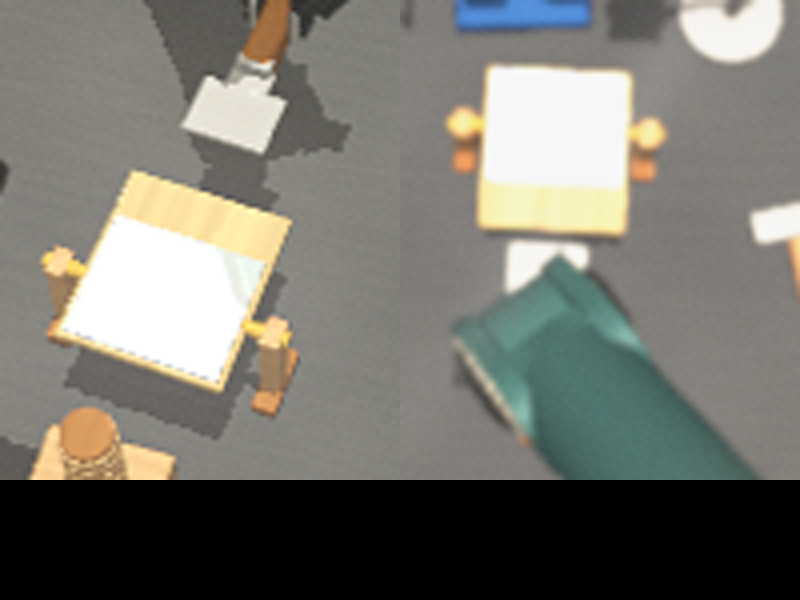

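The front edge matches the prediction to about 1 px in both views: scene (255.5,232)–(277,238), top row 200. The scraper sits straight in the jaws, and the board is still flat. Now down and under.

Call:
servo_tool(deltas=[{"tx":0,"ty":0,"tz":20,"roll":0,"hand":0},{"tx":0,"ty":0,"tz":40,"roll":0,"hand":0},{"tx":0,"ty":0,"tz":52,"roll":0,"hand":0},{"tx":0,"ty":0,"tz":57.5,"roll":0,"hand":0},{"tx":0,"ty":0,"tz":57.5,"roll":0,"hand":0},{"tx":0,"ty":0,"tz":57.5,"roll":0,"hand":0},{"tx":0,"ty":0,"tz":57.5,"roll":0,"hand":0}])

```text
time_s: 8.05
eef_pos: [412.0, 34.2, 65.3]
orientation: [179.9, -0.0, 85.5]
force: [-0.1, 0.5, -0.6]
finger_gap: 0.264
```

Call:
servo_tool(deltas=[{"tx":0,"ty":6,"tz":0,"roll":0,"hand":0},{"tx":0,"ty":13,"tz":0,"roll":0,"hand":0},{"tx":0,"ty":21,"tz":0,"roll":0,"hand":0},{"tx":0,"ty":29,"tz":0,"roll":0,"hand":0},{"tx":0,"ty":37,"tz":0,"roll":0,"hand":0},{"tx":0,"ty":43,"tz":0,"roll":0,"hand":0},{"tx":0,"ty":43,"tz":0,"roll":0,"hand":0},{"tx":0,"ty":43,"tz":0,"roll":0,"hand":0},{"tx":0,"ty":43,"tz":0,"roll":0,"hand":0}])

```text
time_s: 8.95
eef_pos: [453.8, 30.7, 64.6]
orientation: [-180.0, 0.0, 85.6]
force: [-0.2, -0.0, -1.4]
finger_gap: 0.264
```

Run:
```python
from h import *
st=state();p=st['eef_pos'];print(p,st['orientation'],st['force'],st['finger_gap'])
s=shot('scene','s3')
P=np.array([626,18,80.]);R=Ro.from_euler('z',-4.4,degrees=True).as_matrix()
tip=p+R@np.array([110,0,3.]);print('jig',R.T@(tip-P))
a=load('s2')['img'][235:300,220:288];b=s['img'][235:300,220:288]
c=np.hstack([cv2.resize(x[:,:,::-1],(400,382),interpolation=cv2.INTER_CUBIC) for x in(a,b)]);cv2.imwrite('pics/c6.png',c)
```

```text
[453.81930079  30.70979105  64.63564843] [-1.79960059e+02  1.31034101e-02  8.55564683e+01] [-0.1910732  -0.03181516 -1.44732333] 0.2642341941758811
jig [-62.64832285  -0.53720376 -12.36435157]
```

View pics/c6.png

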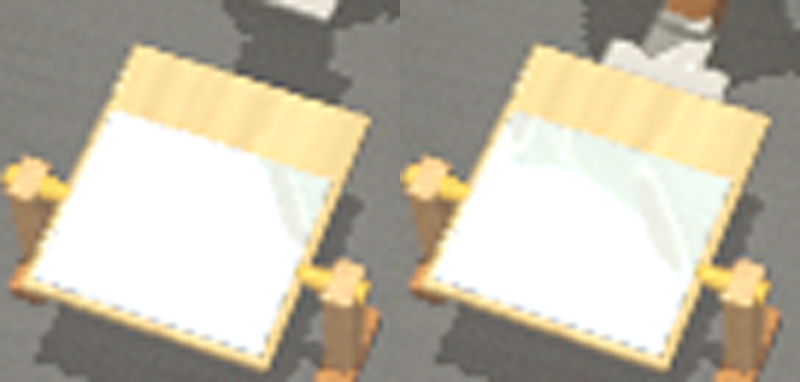

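Call:
servo_tool(deltas=[{"tx":0,"ty":0,"tz":-3,"roll":0,"hand":0},{"tx":0,"ty":0.3,"tz":-6,"roll":0,"hand":0},{"tx":0,"ty":0.6,"tz":-8.5,"roll":0,"hand":0},{"tx":0,"ty":0.6,"tz":-11,"roll":0,"hand":0},{"tx":0,"ty":0.6,"tz":-14,"roll":0,"hand":0},{"tx":0,"ty":0.9,"tz":-17,"roll":0,"hand":0},{"tx":0,"ty":1,"tz":-20,"roll":0,"hand":0},{"tx":0,"ty":1.5,"tz":-23,"roll":0,"hand":0},{"tx":0,"ty":2,"tz":-26,"roll":0,"hand":0},{"tx":0,"ty":2.8,"tz":-29,"roll":0,"hand":0}])

```text
time_s: 10.0
eef_pos: [457.2, 30.5, 94.0]
orientation: [-180.0, 0.0, 85.5]
force: [-0.3, 0.6, -1.5]
finger_gap: 0.266
```

Call:
servo_tool(deltas=[{"tx":0,"ty":0.8,"tz":-3,"roll":0,"hand":0},{"tx":0,"ty":1.9,"tz":-6,"roll":0,"hand":0},{"tx":0,"ty":3,"tz":-8.5,"roll":0,"hand":0},{"tx":0,"ty":4.1,"tz":-11,"roll":0,"hand":0},{"tx":0,"ty":5.4,"tz":-13.3,"roll":0,"hand":0},{"tx":0,"ty":6.6,"tz":-15.2,"roll":0,"hand":0},{"tx":0,"ty":7.9,"tz":-17.5,"roll":0,"hand":0},{"tx":0,"ty":7.9,"tz":-17.5,"roll":0,"hand":0},{"tx":0,"ty":7.9,"tz":-17.5,"roll":0,"hand":0},{"tx":0,"ty":7.9,"tz":-17.5,"roll":0,"hand":0}])

```text
time_s: 11.0
eef_pos: [465.0, 29.8, 111.2]
orientation: [-180.0, 0.0, 85.5]
force: [0.4, 0.7, -1.3]
finger_gap: 0.269
```

Run:
```python
from h import *
st=state();p=st['eef_pos'];print(p,st['orientation'],st['force'],st['finger_gap'])
s=shot('scene','s4');t=shot('top','t4')
P=np.array([626,18,80.]);R=Ro.from_euler('z',-4.4,degrees=True).as_matrix()
tip=p+R@np.array([110,0,3.]);print('jig',R.T@(tip-P))
for th in(0,33,35,37,39,41):
    Q=R@Ro.from_euler('y',th,degrees=True).as_matrix()
    print(th,[ (proj(v,P+Q@np.array(c,float))).round(1).tolist() for v in(s,t) for c in[(-85,-60,4),(-85,60,4),(50,-60,4),(50,60,4)]])
c=np.zeros((600,800,3),np.uint8)
c[:600,:460]=cv2.resize(s['img'][215:335,212:304,::-1],None,fx=5,fy=5,interpolation=cv2.INTER_CUBIC)
c[:450,460:]=cv2.resize(t['img'][130:220,250:318,::-1],None,fx=5,fy=5,interpolation=cv2.INTER_CUBIC)
cv2.imwrite('pics/c7.png',c)
```

```text
[465.00495897  29.78420072 111.1982806 ] [-1.79996868e+02  4.30210504e-03  8.55345537e+01] [ 0.3527214   0.67152322 -1.26349646] 0.2692907204853746
jig [-51.42462118  -0.60191332  34.1982806 ]
0 [[243.3, 241.2], [282.9, 254.2], [223.1, 282.3], [264.8, 297.1], [299.4, 197.5], [263.2, 195.2], [301.7, 157.9], [266.0, 155.6]]
33 [[239.6, 237.4], [280.8, 250.9], [225.2, 284.8], [266.1, 299.3], [300.6, 190.4], [263.2, 188.0], [301.1, 161.6], [266.0, 159.4]]
35 [[239.3, 237.5], [280.5, 251.0], [225.4, 284.8], [266.2, 299.3], [300.6, 189.7], [263.3, 187.3], [301.0, 161.9], [266.0, 159.7]]
37 [[238.9, 237.6], [280.3, 251.1], [225.6, 284.7], [266.3, 299.2], [300.7, 189.0], [263.3, 186.6], [301.0, 162.3], [266.0, 160.1]]
39 [[238.6, 237.8], [280.0, 251.3], [225.8, 284.7], [266.5, 299.1], [300.8, 188.3], [263.3, 185.9], [300.9, 162.7], [266.0, 160.5]]
41 [[238.2, 238.0], [279.7, 251.5], [226.0, 284.6], [266.7, 299.0], [300.9, 187.6], [263.3, 185.2], [300.9, 163.1], [266.0, 160.9]]
```

View pics/c7.png

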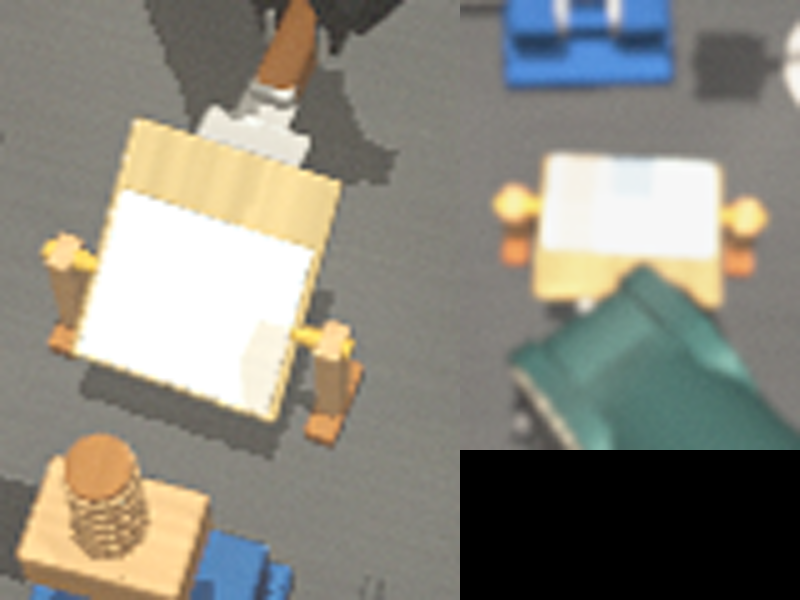

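Run:
```python
from h import *
from scipy.optimize import least_squares
T=load('top0');S=load('scene0');W=load('w3');W1=load('w1');W2=load('w2')
g=lambda x,y:np.array([(x-340)/3.5+235,y/3.5+80]); h=lambda x,y:np.array([x/3.75+135,y/3.75+225]);q=lambda x,y:np.array([x/2,y/2+50]);k=lambda x,y:np.array([x*.7,y*.7])
nut=[(S,h(328,306),(-1,-1,1)),(S,h(446,336),(-1,1,1)),(S,h(303,376),(1,-1,1)),(S,h(430,409),(1,1,1)),(S,h(303,398),(1,-1,-1)),(S,h(424,430),(1,1,-1)),
(T,g(440,75),(1,1,1)),(T,g(522,75),(1,-1,1)),(T,g(438,139),(-1,1,-1)),(T,g(526,135),(-1,-1,-1)),(W,q(246,457),(-1,0,0)),(W,q(146,487),(-1,-1,1))]
N,F=-85,50
mir=[(S,h(406,67),(N,-60)),(S,h(553,113),(N,60)),(S,h(338,220),(F,-60)),(S,h(490,270),(F,60)),
(T,g(573,413),(N,-60)),(T,g(445,410),(N,60)),(T,g(577,271),(F,-60)),(T,g(450,268),(F,60)),
(W1,k(159,266),(N,-60)),(W1,k(300,259),(N,60)),(W1,k(314,402),(F,60)),
(W2,k(91,105),(N,-60)),(W2,k(245,96),(N,60)),(W2,k(127,276),(F,-60)),(W2,k(267,268),(F,60)),
(W,q(149,231),(F,-60)),(W,q(346,220),(F,60))]
Rz=lambda a:Ro.from_euler('z',a,degrees=True).as_matrix()
def res(p):
    b={id(S):p[7:9],id(T):p[9:11]};o=[]
    for s,uv,c in nut:o.append(proj(s,p[:3]+Rz(p[3])@(np.array(c)*[25,37.5,18]))+b.get(id(s),0)-uv)
    for s,uv,c in mir:o.append(proj(s,np.array([p[4],p[5],80])+Rz(p[6])@[c[0],c[1],4.])+b.get(id(s),0)-uv)
    return np.concatenate(o+[p[7:]*.3])
r=least_squares(res,[798,44,186,0,626,18,-4.4,0,0,0,0],loss='soft_l1');p=r.x
print(p.round(1));print(res(p)[:24].reshape(-1,2).round(1).tolist())
cov=np.linalg.inv(r.jac.T@r.jac);print('sd',np.sqrt(np.diag(cov)).round(2))
m=p[:3]+Rz(p[3])@[-25,0,0];P=np.array([p[4],p[5],80]);J=Rz(p[6]).T@(m-P);phi=np.degrees(np.arctan2(J[2],J[0]));print('mark',J,phi,'tilt',(110-phi)/2)
tip=state()['eef_pos']+Rz(-4.45)@[110,0,3];t=Rz(p[6]).T@(tip-P);print('tip',t,'tilt now',np.degrees(np.arctan2(t[2],-t[0])+np.arcsin(4/np.hypot(t[0],t[2]))))
# tilt measured from s4,t4 with the same bias; top near corners are the board's lower edge
S4,T4=load('s4'),load('t4');h4=lambda x,y:np.array([x/5+212,y/5+215]);g4=lambda x,y:np.array([(x-460)/5+250,y/5+130])
ob=[(S4,h4(133,119),(N,-60,4),0),(S4,h4(340,183),(N,60,4),0),(S4,h4(76,354),(F,-60,4),0),(S4,h4(275,420),(F,60,4),0),(T4,g4(722,307),(N,-60,-4),1),(T4,g4(534,298),(N,60,-4),1),(T4,g4(718,160),(F,-60,4),1),(T4,g4(545,153),(F,60,4),1)]
f=lambda x:np.concatenate([proj(s,P+Rz(p[6])@Ro.from_euler('y',x[0],degrees=True).as_matrix()@np.array(c,float))+x[1+2*b:3+2*b]-uv for s,uv,c,b in ob])
r=least_squares(f,[37,0,0,0,0]);print('img tilt',r.x,r.fun.round(1))
```

```text
[ 7.990e+02  4.510e+01  1.890e+02  9.000e-01  6.266e+02  1.840e+01
 -4.100e+00  3.000e-01  4.000e-01  1.400e+00  5.000e-01]
[[0.3, -1.1], [0.2, -0.8], [-0.7, 0.9], [-2.3, 0.9], [1.4, 0.6], [0.4, 0.6], [-0.3, -0.1], [0.3, -0.7], [1.0, 1.0], [-0.6, 1.5], [1.1, -0.3], [-1.6, 0.2]]
sd [1.07 1.44 2.18 1.19 0.5  0.62 0.32 0.57 0.56 0.5  0.5 ]
mark [145.16442934  36.83757996 108.95193904] 36.88975155972321 tilt 36.555124220138396
tip [-52.05604802  -0.90132781  34.17755061] tilt now 36.96984514837585
img tilt [37.10269824  0.35228552  0.39820421  1.39230907  0.64876322] [ 0.6 -0.5  0.7  0.  -1.2 -0.3 -0.1  0.8 -0.5 -0.2 -0.2 -0.6  0.6  0.7
  0.2  0.1]
```

Three tilt estimates agree: 36.6° needed, 37.0° from the tip geometry and 37.1° from the images. I'll settle, check that nothing drifts, and hand in.

Call:
servo_tool(deltas=[{"tx":0,"ty":0,"tz":0.2,"roll":0,"hand":0},{"tx":0,"ty":0,"tz":0.2,"roll":0,"hand":0},{"tx":0,"ty":0,"tz":0.2,"roll":0,"hand":0},{"tx":0,"ty":0,"tz":0.2,"roll":0,"hand":0},{"tx":0,"ty":0,"tz":0.2,"roll":0,"hand":0}])

```text
time_s: 11.6
eef_pos: [464.9, 29.8, 111.0]
orientation: [-180.0, 0.0, 85.5]
force: [-0.2, -0.4, -1.9]
finger_gap: 0.263
```

Run:
```python
from h import *
from cell import job_done
a=load('s4');b=shot('scene','s5');d=np.abs(a['img'].astype(int)-b['img']).max(2)
st=state();print((d[215:335,212:304]>40).sum(),st['eef_pos'],st['force'],st['finger_gap'],st['time_s'])
d0=np.abs(load('scene0')['img'].astype(int)-b['img']).max(2)>40
for n,(u,v) in dict(hammer=(200,225),glue=(391,332),tape=(113,270),offcut=(415,288)).items(): print(n,d0[v-22:v+22,u-15:u+15].sum())
print(job_done())
```

```text
3 [464.96473275  29.86037223 111.03582428] [-0.24637909 -0.18790108 -0.70236623] 0.2693668811407991 11.65
hammer 0
glue 0
tape 0
offcut 0
the job is handed in; nothing more can be done
None
```

The job is handed in at 11.65 s. The scraper is still in the gripper and holds the mirror board at about 37°, where the camera should see the mark mid-mirror.

I gripped the smaller scraper by its handle; its measured size, about 160 x 60 mm, matches the description. I slid the blade about 22 mm under the near edge while the scene view showed the board flat, then lifted along the pivot's arc. The gripper stayed at least 40 mm behind the board by geometry.

**Tilt:** the mark needs about 36.6°. Just before a last 0.2 mm lowering, the blade-tip geometry gave 37.0° and the pictures gave 37.1°. I put the uncertainty at about ±1°, mostly from the nut's height, which is known to about 2 mm.

**Steadiness:** the last two scene pictures showed no visible movement. The force on the wrist was under 2 N with the board held.

**Bystanders:** the hammer, glue bottle, tape roll and offcut showed no pixel change from the start.

**Not confirmed directly:** the mark was never seen in the mirror itself, so the sightline is worked out from measured positions. The mark was located by fitting the nut across three cameras, with one direct wrist view. The cameras disagreed by about 1 px, and by up to 6 mm on where the jig stands, so I fitted that offset.

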